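Top up the alternating flange stack and click the limit switch

ROBOT

A 6-joint arm with a two-finger parallel gripper is mounted at the origin on the work surface. World frame = base frame: x ahead of the robot, y to its left, z up, the work surface at z = 0. Lengths are in mm, angles in rad, forces in N, time in s.
With the tool pointing down it reaches from about 325 to 775 mm from the base axis. Payload 5.5 kg.
Tool frame: the origin (TCP) lies at the very end of the fingers, on their centre line; the grasp point (between the pads) lies 19 mm behind it; y points along the fingers, z is the direction in which the jaws open and shut, and the axes are right-handed (so a half turn about y gives the same grasp; the last joint's range is limited). The gripper opens to 85 mm and grips with 20 to 120 N. Pads are 22 mm wide; open, the fingers measure 114 mm over their backs; the gripper's body (76 mm by 85 mm) begins 54 mm behind the grasp point. The pads swing forward as they close: fully open they stand 13 mm farther back than shut.
Start: joints at [1.261, 0.091, 1.231, -0, 1.82, -0.057], TCP at [150.073, 580.943, 231.275] pointing down, gripper open.
Joint ranges: [-2.87, 2.87], [-0.86, 2.18], [0.17, 2.46], [-1.51, 4.65], [0.06, 2.69], [-2.65, 2.65]. Speed limits (rad/s): [2.57, 2.57, 3.01, 3.14, 3.14, 3.14].

INTERFACE

Orientations are given as a 3x3 rotation matrix whose columns are the frame's x, y, z axes.
In Python, from rig import * gives the robot as it stands.
- The arm moves only by the tool jog_arm, never from a script. Its argument "targets" is a list of rows, each a list of 7 numbers: the closure, from 0 (fully open) to 1 (shut), then the shift along the world's x, y, z normalised to -1 to 1, where 1 is 200 mm, then the turn, a rotation vector about the world's x, y, z normalised to -1 to 1, where 1 is 180 degrees. In form: [[claw, tx, ty, tz, wx, wy, wz], ...]. A call has 1 to 5 rows; each row is the pose to reach, as a shift and turn from the pose commanded when the call began, turning the shorter way round; what a row does not reach only later rows make up. A row lasts 1/12 s, in which the tool goes at most 41.7 mm and 7.16 degrees, less where a joint would pass 70% of its speed; a pose out of reach is approached as far as the arm can. A call with a number of a shift or a turn outside -1 to 1 is refused whole. A call with a gripper value outside its range is refused whole. The fingers move at their own pace and stop on an object; the grip force is fixed at half the most. Time passes only in rows, so rows that repeat a pose let the fingers close. It gives the time, the measured TCP pose, the force and the opening at its end, in the units of the state.
- sense(): the state, without advancing time (a new reading comes with each control period).
- snapshot(name): name is "scene" or "top" or "wrist"; returns a dict with "frame" (480x640x3 uint8, red, green, blue), "K" (3x3 intrinsics, pixels), "dist" ([k1, k2, p1, p2, k3] as OpenCV has them; the pictures are not rectified), "rvec" (rotation vector, rad) and "tvec" (3), from world to camera coordinates, as OpenCV has them. Camera axes: x right, y down, z forward; pixel columns grow to the right and rows downward; lengths in mm; the calibration is good to about 2 mm. A picture is of the moment at which its call begins. There is no depth.
- sign_off(): hands the job in, once; it reports no verdict.
The state is a dict: "time_s": time; "qpos": joint angles; "joint_velocities": joint speeds; "tau": joint torques, N m; "tcp_pos": TCP position; "tool_rot": TCP orientation; "ft_force": force on the tool from outside, world axes, zero at the start; "ft_torque": the same for the moment, N m; "grip_width": finger opening in mm.
Only numpy, scipy, OpenCV 4.12 (cv2) and the standard library are available. Lean on these libraries where they do the work, as an engineer would, in place of code of your own. Each camera call takes 0.05 s, during which the arm holds its last target.

TASK

Keep the stack of hub flanges on the wooden board packed tight, hubs alternately up and down: take the loose flange that is already lying the right way round for the next layer and set it down, not dropped, centred and flat on top of the stack. Then report the layer to the line: push the roller arm of the limit switch sideways by hand until it clicks, without running it into its end stop, and let it spring back fully. Do not click the switch before the flange is on and let go, and leave the other loose flange, the tools and the stack below where they are.

Things in the scene. Friction and masses are not known exactly. Their poses are not given: they have to be found in the camera images.
- board: Fixed flat wooden packing board, 170 x 170 x 10 mm, on the bench, two thin dark strips on top; origin at the centre of its underside. At its middle stands a stack of two loose flanges, each 45 mm high: the lower hub up, the upper hub down, hub on hub, so the stack ends in a flat disc face.
- stack_top (a point): Centre of the flat top face of the stack (disc 100 mm in diameter, 10 mm thick), 100 mm above the bench; z axis up.
- flange_up_mid (a point): The loose steel flange lying hub UP on the bench (disc 100 mm in diameter, 10 mm thick; solid round hub 50 mm in diameter from 10 to 45 mm above the bench; 0.35 to 0.6 kg): the one to stack, disc on disc. Point on its axis, half-way up (22.5 mm above its underside); z axis up.
- flange_down_mid (a point): The other loose flange, lying hub DOWN (hub on the bench, disc at 35 to 45 mm above it): leave alone. Point on its axis, half-way up (22.5 mm above its underside); z axis up.
- flange_up: The same hub-up loose flange; origin at the centre of its underside, z axis up.
- switch: Fixed limit switch: grey housing 40 x 40 mm, top at 105 mm, on a steel bracket; origin on the bench under the housing, z up. x points from the arm's face back into the housing (face looks roughly to the robot). Arm shaft along x at (-18, 0, 85) mm. At rest the arm stands upright against a pin on its -y side and swings only to +y (to the left, seen facing it as the robot does).
- roller (a point): Centre of the white nylon roller (22 mm in diameter, 10 mm wide along the switch's x) at the end of the arm, 60 mm from the shaft, 145 mm above the bench at rest, 30 mm in front (-x) of the switch's origin. Moves with the arm and stands clear above and in front of the housing.
- lever (a joint): Angle of the roller arm, rad: 0 upright at rest, grows as the roller goes to the switch's +y. It clicks at 0.52 (30 degrees, roller 30 mm sideways); end stop at 1.05, and beyond 0.95 (54 degrees, 49 mm) counts as running into it. Sprung back to 0: 1.5 N at the roller to start, 5 N at the click.
- hammer: Hammer lying on the bench, 240 mm long, a bystander: leave alone. Origin on its underside.
- driver: Screwdriver lying on the bench, 180 mm long, a bystander: leave alone. Origin on its underside.
Not all that is in view belongs to the job. There is more than one size of the board; the one meant has the size given above. What is shaped like the flange_up but turquoise is not meant.

How it is judged (in metres and radians):
On the way, in this order (a step that is already met when the one before it is completed fails the run):
1. the hub-up flange lies centred and flat on top of the stack, let go (horizontal distance between flange_up_mid and stack_top below 0.008 m and z of flange_up_mid in the frame of board between 0.119 and 0.126 m and angle between each of flange_up_mid, stack_top's own z axis and vertical below 0.06 rad and distance of stack_top from where it was at the start of the episode below 0.012 m and contact force between the fingers and flange_up below 0.3 N), for 0.2 s.
2. the switch arm is deflected past its click point (0.52 rad) (value of joint lever above 0.52 rad), for 0.1 s.
3. the arm is let go and back upright (value of joint lever below 0.06 rad), for 0.2 s.
At the end, for the whole second after the job is handed in: The hub-up flange rests still and let go on the stack, its axis within 8 mm of the axis of the flange below, flat (within 0.06 rad) and disc on disc; the stack below stands within 12 mm of where it was; the switch arm has been clicked and is back upright (below 0.06 rad), untouched (all of step 1 and value of joint lever below 0.06 rad and linear speed of flange_up below 0.02 m/s and contact force between the fingers and switch below 0.3 N).
It fails at once if the arm is run into its end stop (beyond 0.95 rad) (value of joint lever above 0.95 rad).
It fails at once if the switch is clicked while the flange is not on the stack or still held (value of joint lever above 0.45 rad and (not (horizontal distance between flange_up_mid and stack_top below 0.008 m and z of flange_up_mid in the frame of board between 0.119 and 0.126 m and angle between flange_up_mid's own z axis and vertical below 0.06 rad) or not (contact force between the fingers and flange_up below 0.3 N))).
It fails at once if the flange is dropped (faster than 0.4 m/s with no finger on it) (contact force between the fingers and flange_up below 0.3 N and linear speed of flange_up above 0.4 m/s).
It fails at once if the stack is knocked (its top moved more than 25 mm) (distance of stack_top from where it was at the start of the episode above 0.025 m).
It fails at once if the hub-down flange, the hammer or the screwdriver is moved more than 30 mm (distance of any of flange_down_mid, hammer, driver from where it was at the start of the episode above 0.03 m).
It also fails if it takes over 61 s, if anything falls off the work surface, if the arm or the gripper's body presses on something with over 40 N, if the wrist force passes 120 N, or if a joint passes its speed limit or range.

## Working session

There is one attempt and no reset: what is moved stays moved. The work goes in short steps, Python scripts to look and compute and a tool call to move; the robot and the scene stay as the last step left them, time stands still between calls to the robot, and variables do not carry over. Pictures are saved under pics/ and viewed, and the job is handed in when it is done.

Besides the shell and the picture viewer there is one more tool, called in YAML: its name, and indented under it one key for each argument. jog_arm: Moves the arm, as the interface text tells. Scaled input: -1 to 1 covers 200 mm each way for a shift and 180 degrees each way for a turn. Its arguments: {"type":"object","properties":{"targets":{"type":"array"}},"required":["targets"]}

```bash
ls; mkdir -p pics; cat > h.py <<'E'
import numpy as np, cv2
from rig import *
def snap(n,f):
    s=snapshot(n); cv2.imwrite('pics/'+f+'.png',s['frame'][:,:,::-1]); 
    np.savez('pics/'+f+'.npz',**{k:np.array(v) for k,v in s.items()}); return s
def load(f): return dict(np.load('pics/'+f+'.npz'))
def pix2world(s,uv,z):
    uv=np.array(uv,float).reshape(-1,1,2)
    n=cv2.undistortPoints(uv,s['K'],s['dist']).reshape(-1,2)
    R=cv2.Rodrigues(np.array(s['rvec'],float))[0]; t=np.array(s['tvec'],float).ravel()
    c=-R.T@t; d=np.c_[n,np.ones(len(n))]@R
    return c+d*((z-c[2])/d[:,2])[:,None]
def proj(s,P):
    return cv2.projectPoints(np.array(P,float).reshape(-1,1,3),np.array(s['rvec'],float),np.array(s['tvec'],float),s['K'],s['dist'])[0].reshape(-1,2)
E
python3 - <<'E'
from h import *
for n in('scene','top','wrist'):
    s=snap(n,n+'0'); R=cv2.Rodrigues(np.array(s['rvec'],float))[0]; print(n,-R.T@np.ravel(s['tvec']),R[2])
st=sense();print(st)
E
```

```text
pics
scene [1049.54236663  354.74871575 1014.75388814] [-0.45211679 -0.40750433 -0.79342966]
top [ 438.48917586 -107.88433164 1550.98148373] [ 0.0691886  -0.006767   -0.99758065]
wrist [ 76.68369807 600.87204235 372.56809949] [ 0.28181024 -0.07541927 -0.9565014 ]
{'time_s': 0.15, 'qpos': array([ 1.26130827e+00,  9.17360527e-02,  1.23162007e+00,  1.48619484e-05,
        1.81978221e+00, -5.66939387e-02]), 'joint_velocities': array([ 0.00021368, -0.00209016, -0.00038823,  0.00084757,  0.00045142,
        0.00085517]), 'tau': array([ 1.33551635e-03, -4.59372139e+01, -4.18526280e+01, -6.68905000e-05,
        9.58127843e-03, -2.86932641e-05]), 'tcp_pos': array([149.99661895, 580.73518623, 230.37448084]), 'tool_rot': array([[ 9.68218253e-01, -4.84489888e-04,  2.50106338e-01],
       [-2.50106787e-01, -1.46786088e-03,  9.68217145e-01],
       [-1.01970106e-04, -9.99998805e-01, -1.54238391e-03]]), 'ft_force': array([ 0.4636358 ,  0.28659085, -0.55859841]), 'ft_torque': array([ 0.01414712, -0.01420733,  0.01431485]), 'grip_width': 85.31138729582507}
```

View pics/scene0.png

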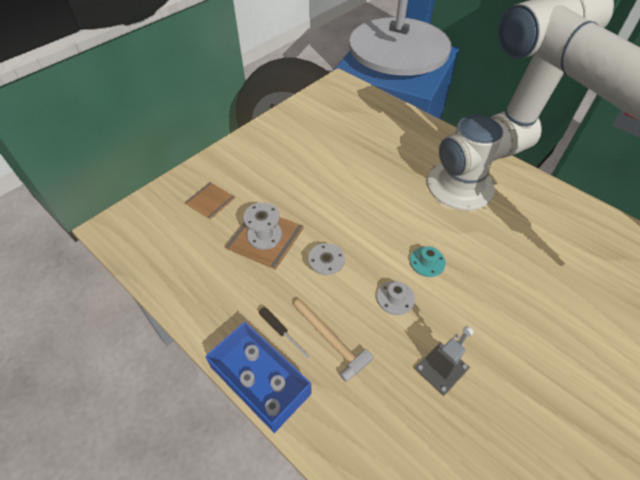

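View pics/top0.png

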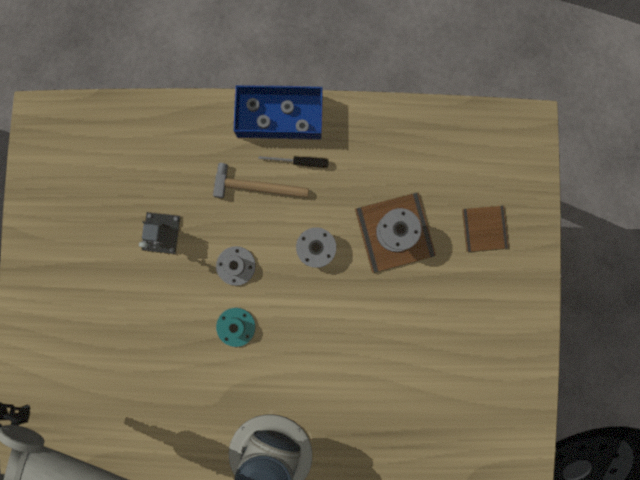

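View pics/wrist0.png

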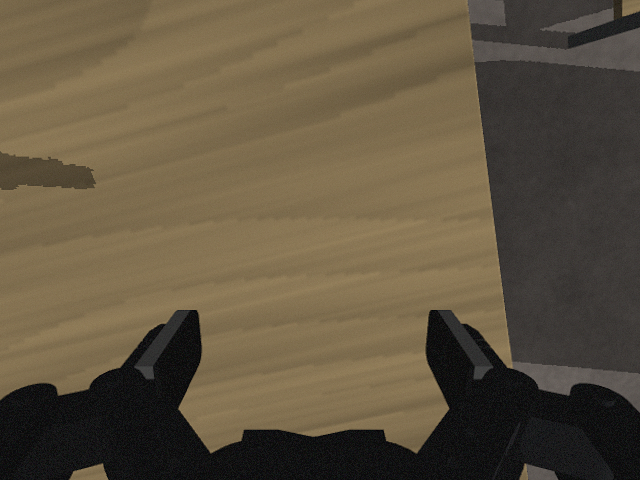

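Scene view: the grey hub-up flange is at (397,296), the hub-down one at (326,258), the turquoise decoy at (428,261), the stack at (262,222), the roller at (468,331). Top view: candidates for the target are grey hub-up (236,266), hub-down (316,248), turquoise (236,328) and the stack (399,230). For the board, the large one is at (396,232) and the small one at (486,229). I choose (236,266). Next I'll check close crops.

```bash
python3 - <<'E'
from h import *
t=cv2.imread('pics/top0.png'); s=cv2.imread('pics/scene0.png')
def c(i,u,v,r=45,k=6): return cv2.resize(i[max(v-r,0):v+r,u-r:u+r],(390,290) if 0 else (360,360),interpolation=cv2.INTER_CUBIC)
m=np.vstack([np.hstack([c(t,236,266,32),c(t,399,230,45)]),np.hstack([c(t,160,235,32),c(s,455,350,45)])])
m=cv2.resize(m,(600,600)); cv2.imwrite('pics/crop0.png',m)
d=load('top0');e=load('scene0')
print('flange disc z10',pix2world(d,[236,267],10),'hubtop z45',pix2world(d,[236,265.5],45))
print(pix2world(e,[397,286],45))
print('stack',pix2world(d,[399,230],100),pix2world(e,[261.5,216],100))
print('hubdown',pix2world(d,[316,248],45),pix2world(e,[326,257],45))
print('roller',pix2world(e,[468,331],145),'sw',pix2world(d,[160,233],10))
E
```

```text
flange disc z10 [[477.92251283  96.3477971   10.        ]] hubtop z45 [[480.74142133  91.82740476  45.        ]]
[[472.96738819  93.00268366  45.        ]]
stack [[ 573.97237587 -303.30824057  100.        ]] [[ 576.93895073 -301.13007111  100.        ]]
hubdown [[ 529.12725831 -105.2343573    45.        ]] [[ 529.49795892 -103.96900305   45.        ]]
roller [[519.96223008 301.99512949 145.        ]] sw [[559.65328702 296.28324881  10.        ]]
```

View pics/crop0.png

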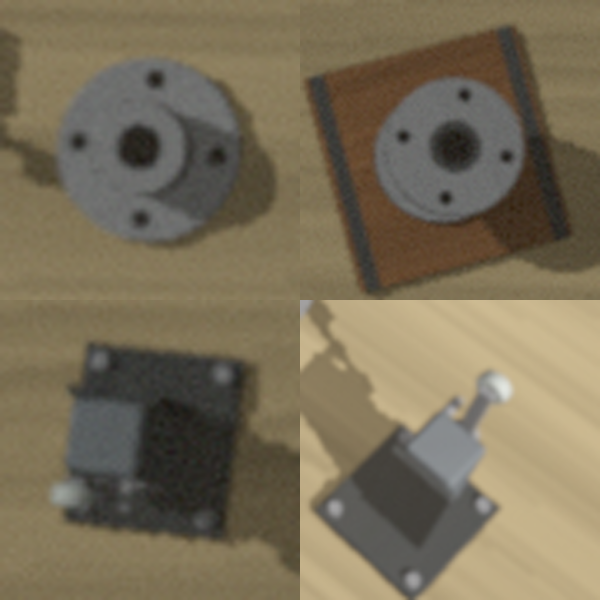

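Flange choice confirmed by the crop: a grey raised hub with its shadow on the disc. I'll move above it.

jog_arm:
  targets:
    - [0,0.1,-0.15,0,0,0,0.02]
    - [0,0.22,-0.33,0,0,0,0.04]
    - [0,0.34,-0.51,0,0,0,0.06]
    - [0,0.45,-0.68,0,0,0,0.08]
    - [0,0.545,-0.815,0,0,0,0.08]

```text
time_s: 0.57
tcp_pos: [259.8, 415.8, 231.0]
tool_rot: [[1.0, 0.0, -0.002], [0.002, -0.001, 1.0], [0.0, -1.0, -0.001]]
ft_force: [0.5, 0.1, -0.2]
grip_width: 85.3
```

jog_arm:
  targets:
    - [0,0.1,-0.16,0,0,0,0]
    - [0,0.22,-0.33,0,0,0,0]
    - [0,0.34,-0.5,0,0,0,0]
    - [0,0.45,-0.66,0,0,0,0]
    - [0,0.545,-0.815,0,0,0,0]

```text
time_s: 0.98
tcp_pos: [368.9, 252.9, 231.1]
tool_rot: [[1.0, 0.0, 0.002], [-0.002, -0.0, 1.0], [0.0, -1.0, -0.0]]
ft_force: [1.4, 0.6, -0.8]
grip_width: 85.5
```

jog_arm:
  targets:
    - [0,0.1,-0.16,0,0,0,0]
    - [0,0.22,-0.33,0,0,0,0]
    - [0,0.34,-0.5,0,0,0,0]
    - [0,0.45,-0.66,0,0,0,0]
    - [0,0.5,-0.8,0,0,0,0]

```text
time_s: 1.4
tcp_pos: [469.5, 92.4, 230.5]
tool_rot: [[1.0, -0.0, 0.003], [-0.003, -0.001, 1.0], [-0.0, -1.0, -0.001]]
ft_force: [0.2, -0.1, 0.0]
grip_width: 85.6
```

```bash
python3 - <<'E'
from h import *
s=snap('wrist','w1'); print(sense()['tcp_pos'])
E
```

```text
[470.13968654  88.48012134 230.25453478]
```

View pics/w1.png

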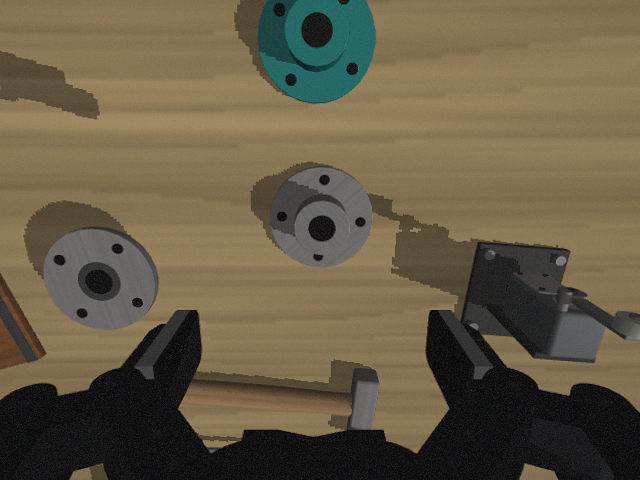

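The wrist view shows the hub-up grey flange at disc (321,217), hub top (322,228). The hub-down flange is at (100,280), the switch at right (540,320) and the hammer at the bottom. Now a precise fit.

```bash
cat >> h.py <<'E'
from scipy.optimize import least_squares
def discmask(s,uv,r,sat=40):
    hsv=cv2.cvtColor(s['frame'],cv2.COLOR_RGB2HSV); m=((hsv[:,:,1]<sat)&(hsv[:,:,2]>50)).astype(np.uint8)
    return m
def circproj(s,c,z,r,n=72):
    a=np.linspace(0,2*np.pi,n,endpoint=False)
    return proj(s,np.c_[c[0]+r*np.cos(a),c[1]+r*np.sin(a),np.full(n,z)])
def overlay(s,circs,f,box,k):
    im=s['frame'][:,:,::-1].copy(); x0,y0,x1,y1=box
    im=cv2.resize(im[y0:y1,x0:x1],None,fx=k,fy=k,interpolation=cv2.INTER_CUBIC)
    for (c,z,r) in circs:
        p=((circproj(s,c,z,r)+.5-[x0,y0])*k).astype(np.int32); cv2.polylines(im,[p],True,(0,0,255),1)
    cv2.imwrite('pics/'+f+'.png',im)
E
python3 - <<'E'
from h import *
s=load('w1'); R=cv2.Rodrigues(s['rvec'])[0]; print('cam',-R.T@s['tvec'].ravel())
print('hub',pix2world(s,[322,228],45),'disc',pix2world(s,[321,217],10))
e=load('scene0'); d=load('top0')
print(pix2world(d,[235.6,266],10),pix2world(d,[233.7,265.1],45))
c=pix2world(s,[322,228],45)[0,:2]
overlay(s,[(c,45,25),(c,10,50)],'o1',(240,140,400,280),4)
E
```

```text
cam [393.76421518  93.9226233  372.84351151]
hub [[480.52137443 100.94761281  45.        ]] disc [[478.81173555 100.68878288  10.        ]]
[[480.42908208  97.44862378  10.        ]] [[481.57916565  97.59375567  45.        ]]
```

View pics/o1.png

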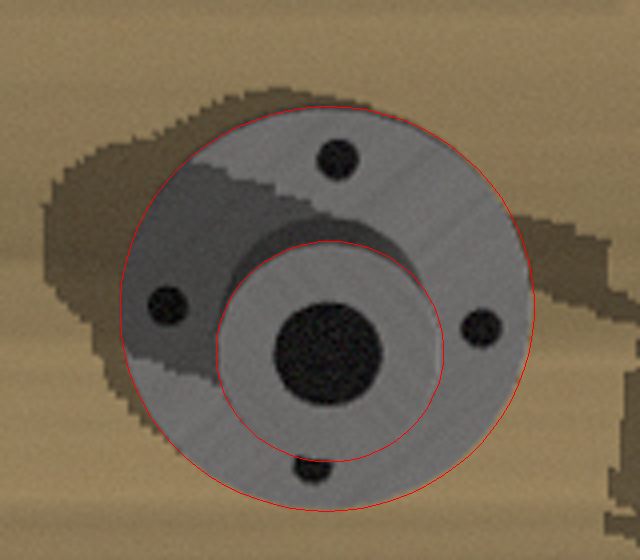

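jog_arm:
  targets:
    - [0,0.04,0.025,-0.2,0,0,0]
    - [0,0.05,0.03,-0.4,0,0,0]
    - [0,0.05,0.03,-0.5,0,0,0]
    - [0,0.05,0.03,-0.5,0,0,0]

```text
time_s: 1.78
tcp_pos: [474.9, 100.5, 124.7]
tool_rot: [[1.0, -0.011, 0.002], [-0.002, -0.001, 1.0], [-0.011, -1.0, -0.001]]
ft_force: [-0.1, -0.2, -1.3]
grip_width: 85.3
```

```bash
python3 - <<'E'
from h import *
print(sense()['tcp_pos'])
s=snap('wrist','w2'); print(sense()['tcp_pos']);R=cv2.Rodrigues(s['rvec'])[0]; print('cam',-R.T@s['tvec'].ravel())
c=[480.3,100.9]
overlay(s,[(c,45,25),(c,10,50)],'o2',(200,100,440,300),3)
E
```

```text
[474.9470358  100.54284284 124.66982747]
[476.29005459 100.81890021 128.3387233 ]
cam [400.76033006 102.13573754 267.82661287]
```

View pics/o2.png

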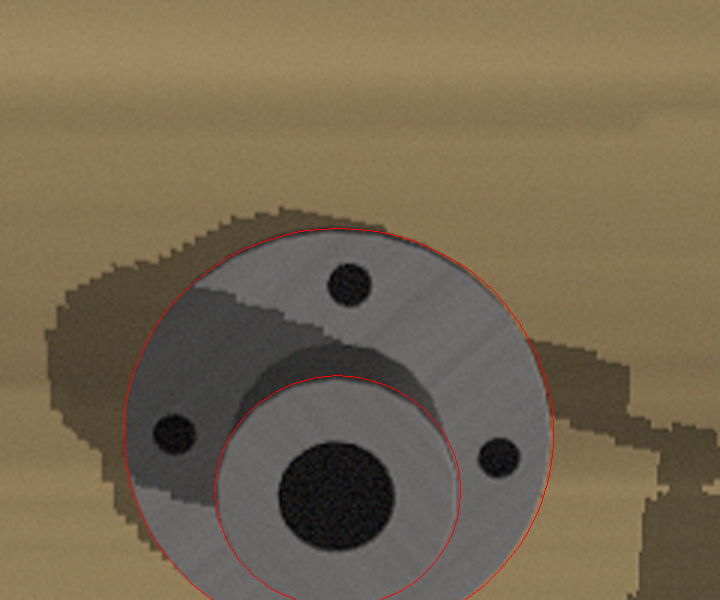

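View pics/w2.png

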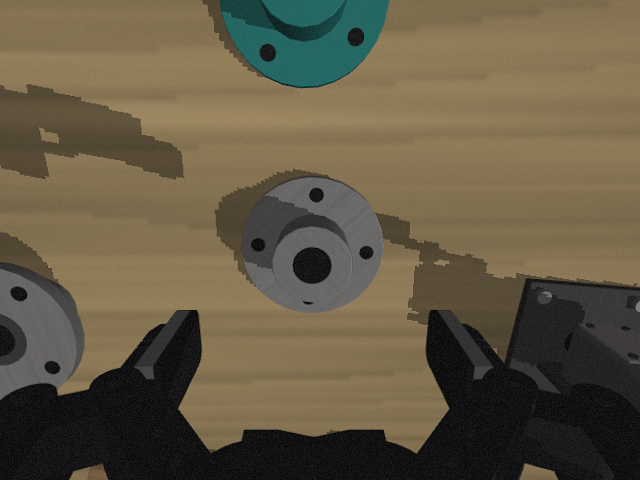

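jog_arm:
  targets:
    - [0,0.011,0,-0.1,0,0,0]
    - [0,0.011,0,-0.22,0,0,0]
    - [0,0.011,0,-0.34,0,0,0]
    - [0,0.011,0,-0.44,0,0,0]
    - [0,0.011,0,-0.5,0,0,0]

```text
time_s: 2.25
tcp_pos: [480.6, 101.2, 31.6]
tool_rot: [[1.0, 0.001, 0.001], [-0.001, 0.0, 1.0], [0.001, -1.0, 0.0]]
ft_force: [0.3, 0.1, -0.4]
grip_width: 85.2
```

jog_arm:
  targets:
    - [0,0,0,-0.04,0,0,0]
    - [0,0,0,-0.07,0,0,0]
    - [0,0,0,-0.08,0,0,0]
    - [0,0,0,-0.08,0,0,0]

```text
time_s: 2.58
tcp_pos: [480.8, 101.1, 16.1]
tool_rot: [[1.0, 0.001, 0.001], [-0.001, 0.0, 1.0], [0.001, -1.0, 0.0]]
ft_force: [0.9, -0.5, 0.1]
grip_width: 85.5
```

```bash
python3 - <<'E'
from h import *
s=snap('wrist','w3'); t=sense(); print(t['tcp_pos'],t['ft_force'])
E
```

```text
[480.93703178 101.06041147  16.38651134] [ 0.90125755 -0.13700749 -0.02830999]
```

View pics/w3.png

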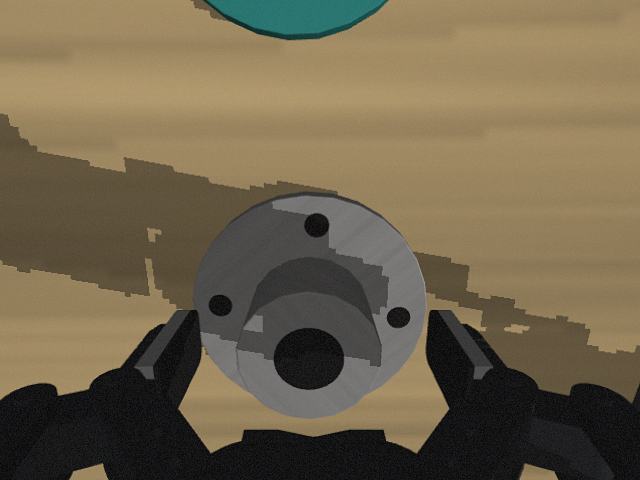

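The hub sits between the jaws (309 against a mid-point of 313). I'll close now.

jog_arm:
  targets:
    - [1,0,0,0,0,0,0]
    - [1,0,0,0,0,0,0]
    - [1,0,0,0,0,0,0]
    - [1,0,0,0,0,0,0]
    - [1,0,0,0,0,0,0]

```text
time_s: 3.05
tcp_pos: [481.0, 100.8, 16.5]
tool_rot: [[1.0, 0.002, 0.002], [-0.002, -0.0, 1.0], [0.002, -1.0, -0.0]]
ft_force: [-0.9, -2.0, 5.6]
grip_width: 48.5
```

jog_arm:
  targets:
    - [1,0,0,0,0,0,0]
    - [1,0,0,0,0,0,0]
    - [1,0,0,0.02,0,0,0]
    - [1,0,0,0.05,0,0,0]
    - [1,0,0,0.1,0,0,0]

```text
time_s: 3.47
tcp_pos: [478.5, 100.8, 33.5]
tool_rot: [[1.0, -0.005, 0.001], [-0.001, -0.0, 1.0], [-0.005, -1.0, -0.0]]
ft_force: [-0.5, -0.6, -5.5]
grip_width: 48.4
```

jog_arm:
  targets:
    - [1,0,0,0.08,0,0,0]
    - [1,0,0,0.2,0,0,0]
    - [1,0,0,0.36,0,0,0]
    - [1,0,0,0.5,0,0,0]
    - [1,0,0,0.6,0,0,0]

```text
time_s: 3.88
tcp_pos: [480.6, 101.1, 158.6]
tool_rot: [[1.0, 0.002, 0.001], [-0.001, 0.001, 1.0], [0.002, -1.0, 0.001]]
ft_force: [-0.4, -0.3, -5.4]
grip_width: 48.5
```

jog_arm:
  targets:
    - [1,0,-0.05,0.1,0,0,0]
    - [1,0.02,-0.15,0.2,0,0,0]
    - [1,0.06,-0.28,0.24,0,0,0]
    - [1,0.1,-0.41,0.25,0,0,0]
    - [1,0.13,-0.52,0.25,0,0,0]

```text
time_s: 4.3
tcp_pos: [506.8, -4.4, 206.9]
tool_rot: [[1.0, 0.002, 0.001], [-0.001, -0.0, 1.0], [0.002, -1.0, -0.0]]
ft_force: [0.2, 0.1, -5.0]
grip_width: 48.6
```

```bash
python3 - <<'E'
from h import *
s=snap('wrist','w4'); t=sense(); print(t['tcp_pos'],t['ft_force'],t['grip_width'])
s=snap('top','t4')
E
```

```text
[507.23881084  -8.16246871 205.8350218 ] [-0.57395566 -5.13858935 -5.75515902] 48.299446282735346
```

View pics/w4.png

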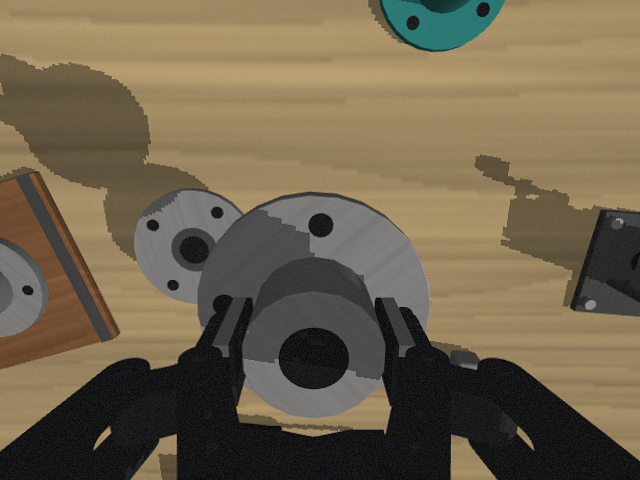

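Flange held, hub visible between the pads at (313,358). The hub-down flange (195,245) is undisturbed and the stack is at the left edge. I'll move closer and measure the stack with the wrist camera before covering it.

jog_arm:
  targets:
    - [1,0.02,-0.14,0,0,0,0]
    - [1,0.05,-0.3,0,0,0,0]
    - [1,0.08,-0.48,0,0,0,0]
    - [1,0.1,-0.62,0.02,0,0,0]
    - [1,0.1,-0.7,0.05,0,0,0]

```text
time_s: 4.82
tcp_pos: [525.8, -145.2, 213.9]
tool_rot: [[1.0, -0.003, 0.003], [-0.003, 0.0, 1.0], [-0.003, -1.0, 0.0]]
ft_force: [0.8, 0.2, -5.8]
grip_width: 48.5
```

jog_arm:
  targets:
    - [1,0,0,0,0,0,0]
    - [1,0,0,0,0,0,0]
    - [1,0,0,0,0,0,0]

```text
time_s: 5.07
tcp_pos: [526.1, -142.1, 215.0]
tool_rot: [[1.0, -0.001, 0.001], [-0.001, 0.001, 1.0], [-0.001, -1.0, 0.001]]
ft_force: [-0.5, -0.7, -5.8]
grip_width: 48.5
```

```bash
python3 - <<'E'
from h import *
s=snap('wrist','w5'); t=sense(); print(t['tcp_pos'],t['ft_force'],t['grip_width'])
R=cv2.Rodrigues(s['rvec'])[0]; print('cam',-R.T@s['tvec'].ravel())
c=[575.5,-302]
overlay(s,[(c,100,50),(c,10,50)],'o5',(0,0,640,480),1.2)
d=load('top0'); overlay(d,[(c,100,50)],'o5t',(340,180,460,290),5)
E
```

```text
[ 526.14571324 -141.76983027  214.94419337] [-0.53088193 -0.23341915 -5.3159237 ] 48.510845028218505
cam [ 450.4602744  -140.89666546  357.35267542]
```

View pics/o5.png

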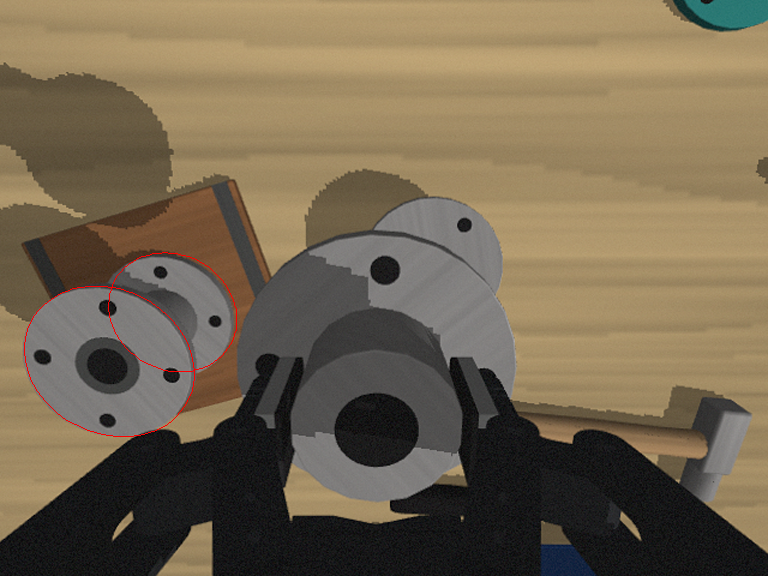

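View pics/o5t.png

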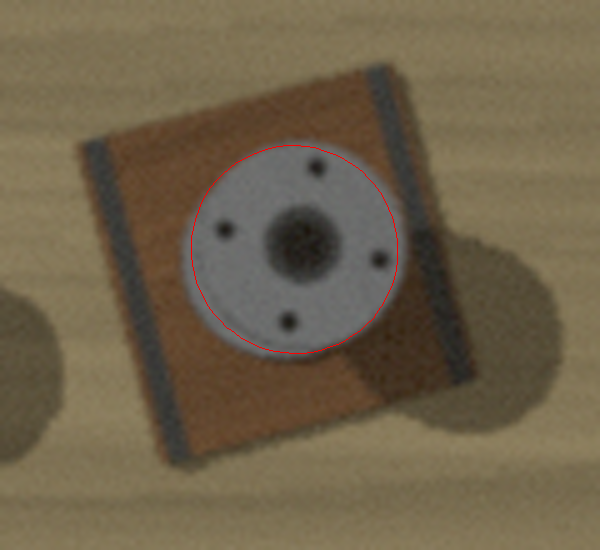

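```bash
python3 - <<'E'
from h import *
d=load('top0');print(pix2world(d,[400.1,228.4],100),pix2world(d,[233.4,265.0],45))
s=load('w5');c=[575.5,-302];overlay(s,[(c,100,50)],'o5z',(0,220,180,380),4)
print(pix2world(s,[106/1.2,365.5/1.2],100))
E
```

```text
[[ 577.89758822 -305.91240588  100.        ]] [[481.80691663  98.34998211  45.        ]]
[[ 576.05483759 -304.50964611  100.        ]]
```

View pics/o5z.png

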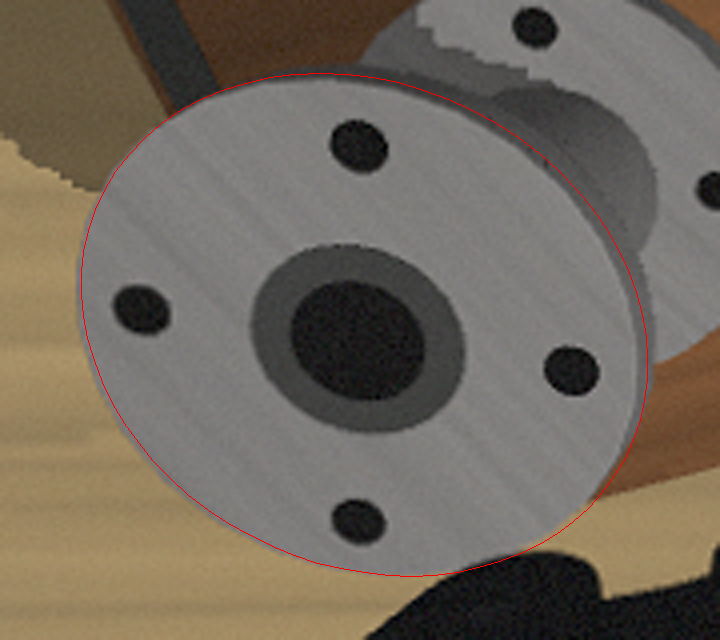

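Wrist and top agree on stack minus flange to about 1 mm: stack at about (576, -303.3). I'll move over it.

jog_arm:
  targets:
    - [1,0.04,-0.12,0,0,0,0]
    - [1,0.1,-0.32,0,0,0,0]
    - [1,0.17,-0.54,0,0,0,0]
    - [1,0.22,-0.71,0,0,0,0]
    - [1,0.25,-0.8,0,0,0,0]

```text
time_s: 5.53
tcp_pos: [576.7, -305.9, 213.9]
tool_rot: [[1.0, -0.001, 0.003], [-0.003, -0.001, 1.0], [-0.001, -1.0, -0.001]]
ft_force: [-0.7, 1.2, -5.4]
grip_width: 48.1
```

jog_arm:
  targets:
    - [1,0,0,-0.1,0,0,0]
    - [1,0,0,-0.22,0,0,0]
    - [1,0,0,-0.32,0,0,0]
    - [1,0,0,-0.37,0,0,0]
    - [1,0,0,-0.37,0,0,0]

```text
time_s: 5.95
tcp_pos: [575.2, -301.0, 137.0]
tool_rot: [[1.0, -0.006, 0.0], [-0.0, 0.004, 1.0], [-0.006, -1.0, 0.004]]
ft_force: [-0.0, 0.0, -5.6]
grip_width: 48.3
```

```bash
python3 - <<'E'
from h import *
t=sense(); print(t['tcp_pos'],t['ft_force'],t['grip_width'])
s=snap('wrist','w6'); e=snap('scene','s6'); d=snap('top','t6')
a=cv2.resize(e['frame'][150:290,190:340,::-1],(400,373),interpolation=2);b=cv2.resize(d['frame'][170:290,330:458,::-1],(398,373),interpolation=2)
cv2.imwrite('pics/c6.png',np.hstack([a,b]))
E
```

```text
[ 575.1700928  -301.01365345  137.03057909] [-0.01514178  0.02312943 -5.61771406] 48.33705145506212
```

View pics/c6.png

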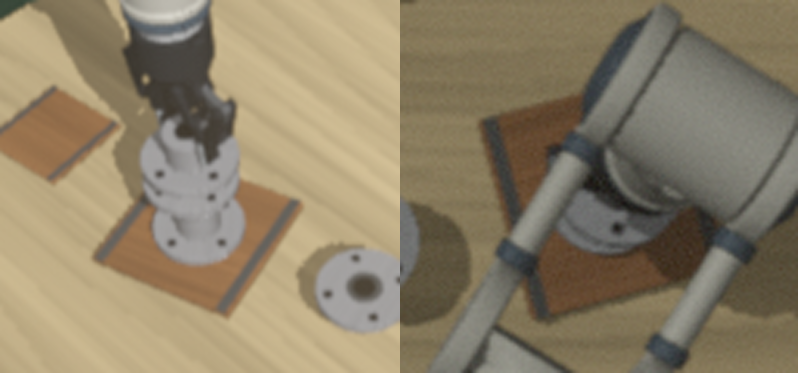

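View pics/w6.png

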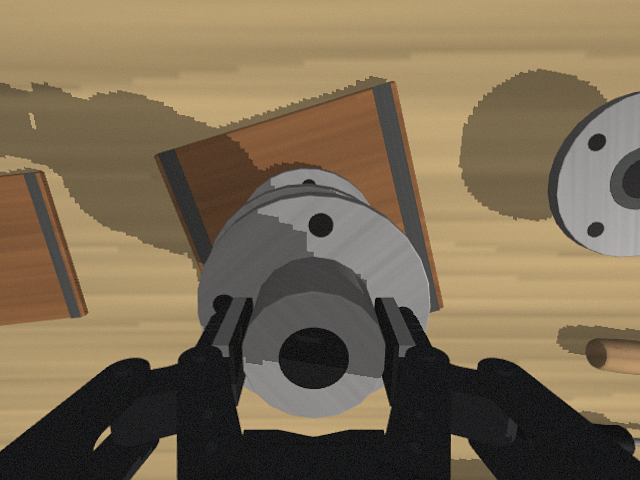

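The held flange is above the stack, about 20 mm up, and the stack's upper edge shows at (300,190). I'll overlay the predicted circles.

```bash
python3 - <<'E'
from h import *
t=sense(); print(t['tcp_pos'],t['ft_force'],t['grip_width'])
s=snap('wrist','w7');R=cv2.Rodrigues(s['rvec'])[0]; print('cam',-R.T@s['tvec'].ravel())
c=[576,-303.3]; z=t['tcp_pos'][2]-16
overlay(s,[(c,100,50),(c,z+10,50),(c,z+45,25)],'o7',(170,150,460,430),2.7)
E
```

```text
[ 576.99962878 -302.66860456  143.11876713] [-0.16449503  1.11537791 -5.57169867] 48.04505087116951
cam [ 500.94843617 -301.23390423  285.24764254]
```

View pics/o7.png

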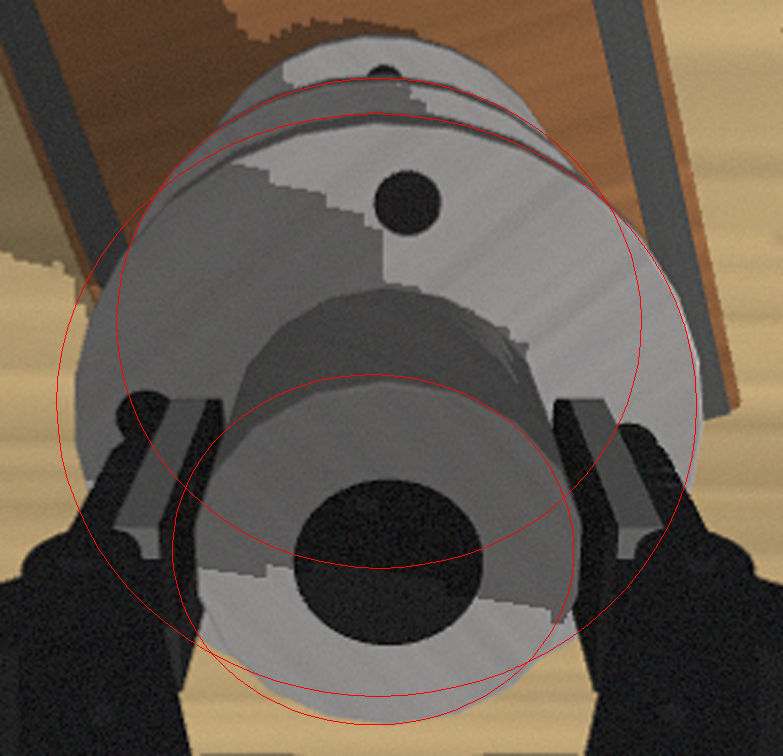

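```bash
python3 - <<'E'
from h import *
s=load('w3');R=cv2.Rodrigues(s['rvec'])[0]; print('cam',-R.T@s['tvec'].ravel())
c=[480.3,100.8]
overlay(s,[(c,10,50),(c,45,25)],'o3',(170,150,460,430),2.7)
E
```

```text
cam [404.87958311 102.38285814 158.34174581]
```

View pics/o3.png

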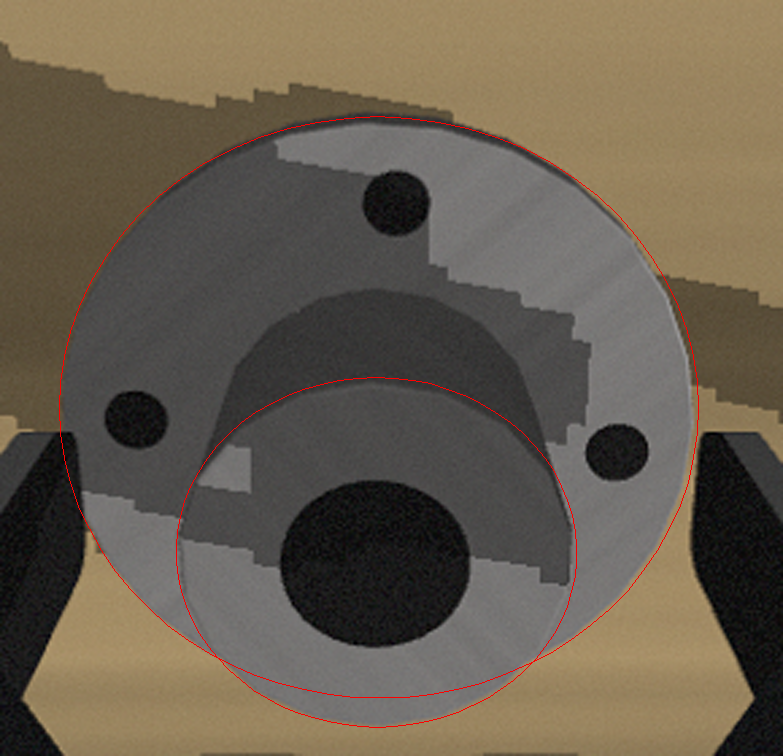

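The flange shifted about +1.5 mm in y during jaw closure, so I'll correct y by -1.5 mm and descend gently.

jog_arm:
  targets:
    - [1,0,-0.004,-0.03,0,0,0]
    - [1,0,-0.008,-0.06,0,0,0]
    - [1,0,-0.008,-0.09,0,0,0]
    - [1,0,-0.008,-0.105,0,0,0]
    - [1,0,-0.008,-0.11,0,0,0]

```text
time_s: 6.57
tcp_pos: [575.7, -304.4, 117.7]
tool_rot: [[1.0, -0.002, 0.002], [-0.002, 0.001, 1.0], [-0.002, -1.0, 0.001]]
ft_force: [0.5, 0.4, -5.5]
grip_width: 48.2
```

jog_arm:
  targets:
    - [1,0,0,0,0,0,0]
    - [1,0,0,0,0,0,0]
    - [1,0,0,0,0,0,0]

```text
time_s: 6.82
tcp_pos: [576.4, -304.8, 119.7]
tool_rot: [[1.0, 0.001, 0.001], [-0.001, -0.0, 1.0], [0.001, -1.0, -0.0]]
ft_force: [0.0, -0.4, -5.0]
grip_width: 48.2
```

```bash
python3 - <<'E'
from h import *
t=sense(); print(t['tcp_pos'],t['ft_force'],t['grip_width'])
s=snap('wrist','w8'); t=sense(); print(t['tcp_pos'],t['ft_force'])
c=[576,-303.3]; z=t['tcp_pos'][2]-16
overlay(s,[(c,100,50),(c,z+10,50),(c,z+45,25)],'o8',(170,150,460,430),2.7)
E
```

```text
[ 576.42557381 -304.76374836  119.67598303] [ 0.04000821 -0.38957475 -5.03547611] 48.16264276524433
[ 576.44815388 -304.77626901  119.75786961] [ 0.00583547  0.17446487 -5.06391425]
```

View pics/o8.png

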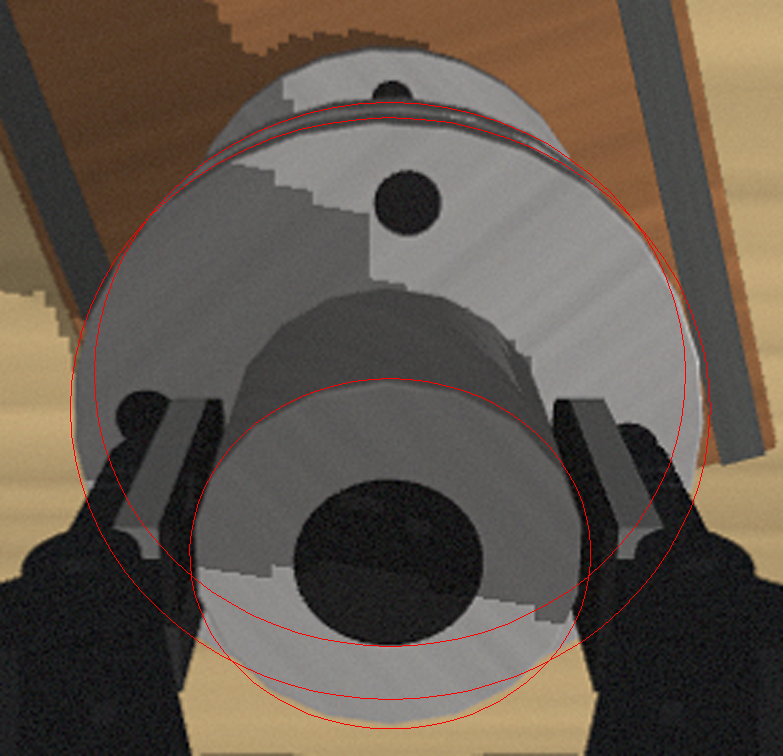

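Centred. I'll lower the last 3–4 mm slowly, watching the force.

jog_arm:
  targets:
    - [1,0,0,-0.004,0,0,0]
    - [1,0,0,-0.008,0,0,0]
    - [1,0,0,-0.012,0,0,0]
    - [1,0,0,-0.015,0,0,0]
    - [1,0,0,-0.015,0,0,0]

```text
time_s: 7.28
tcp_pos: [576.3, -304.7, 116.6]
tool_rot: [[1.0, 0.0, 0.001], [-0.001, -0.0, 1.0], [0.0, -1.0, -0.0]]
ft_force: [-0.2, -1.0, -4.2]
grip_width: 48.7
```

jog_arm:
  targets:
    - [1,0,0,-0.002,0,0,0]
    - [1,0,0,-0.004,0,0,0]
    - [1,0,0,-0.004,0,0,0]

```text
time_s: 7.53
tcp_pos: [576.4, -304.7, 116.5]
tool_rot: [[1.0, 0.001, 0.001], [-0.001, -0.0, 1.0], [0.001, -1.0, -0.0]]
ft_force: [-2.3, 0.6, 1.0]
grip_width: 48.4
```

jog_arm:
  targets:
    - [1,0,0,-0.002,0,0,0]
    - [1,0,0,-0.003,0,0,0]
    - [1,0,0,-0.003,0,0,0]

```text
time_s: 7.78
tcp_pos: [576.5, -304.7, 116.5]
tool_rot: [[1.0, 0.001, 0.001], [-0.001, -0.001, 1.0], [0.001, -1.0, -0.001]]
ft_force: [-3.2, 2.2, 5.9]
grip_width: 48.1
```

Seated, with the force going from −5 to +6 N. I'll release.

jog_arm:
  targets:
    - [1,0,0,0.003,0,0,0]
    - [0.35,0,0,0.003,0,0,0]
    - [0.2,0,0,0.003,0,0,0]
    - [0,0,0,0.003,0,0,0]
    - [0,0,0,0.003,0,0,0]

```text
time_s: 8.2
tcp_pos: [576.4, -304.8, 115.2]
tool_rot: [[1.0, 0.0, 0.002], [-0.002, -0.0, 1.0], [0.0, -1.0, -0.0]]
ft_force: [0.5, -0.1, 0.0]
grip_width: 85.2
```

jog_arm:
  targets:
    - [0,0,0,0,0,0,0]
    - [0,0,0,0,0,0,0]
    - [0,0,0,0.02,0,0,0]
    - [0,0,0,0.06,0,0,0]
    - [0,0,0,0.12,0,0,0]

```text
time_s: 8.62
tcp_pos: [575.8, -304.4, 139.1]
tool_rot: [[1.0, -0.002, 0.001], [-0.001, 0.001, 1.0], [-0.002, -1.0, 0.001]]
ft_force: [0.1, 0.1, -0.1]
grip_width: 85.3
```

jog_arm:
  targets:
    - [0,0,0,0.1,0,0,0]
    - [0,0,0,0.2,0,0,0]
    - [0,0,0,0.32,0,0,0]
    - [0,0,0,0.45,0,0,0]
    - [0,0,0,0.5,0,0,0]

```text
time_s: 9.03
tcp_pos: [577.0, -305.2, 245.9]
tool_rot: [[1.0, 0.007, 0.002], [-0.002, -0.004, 1.0], [0.007, -1.0, -0.004]]
ft_force: [0.3, -1.5, 1.9]
grip_width: 85.4
```

```bash
python3 - <<'E'
from h import *
s=snap('wrist','w9'); t=sense(); print(t['tcp_pos'],t['ft_force'])
c=[576,-303.3]
overlay(s,[(c,100,50),(c,110,50),(c,145,25)],'o9',(120,60,520,360),2)
E
```

```text
[ 577.35014154 -305.29443414  246.6460474 ] [-0.43011679  0.52401665  2.05160488]
```

View pics/o9.png

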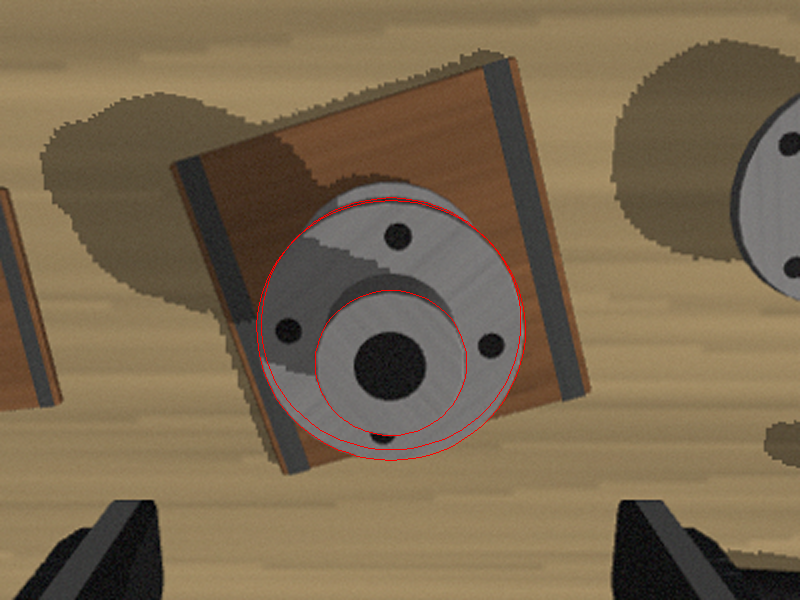

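The wrist overlay shows the placed flange's disc and hub rings matching circles at (576,−303.3) with z 110/145, within about 1 mm: centred, flat and released. Now to the switch, with jaws shut.

jog_arm:
  targets:
    - [0,-0.02,0.14,0,0,0,0]
    - [0,-0.05,0.34,0,0,0,0]
    - [0,-0.08,0.54,0,0,0,0]
    - [0,-0.1,0.74,0,0,0,0]
    - [0,-0.12,0.93,0,0,0,0]

```text
time_s: 9.5
tcp_pos: [551.5, -116.9, 238.5]
tool_rot: [[1.0, -0.001, 0.002], [-0.002, 0.001, 1.0], [-0.001, -1.0, 0.001]]
ft_force: [0.1, 0.4, -0.3]
grip_width: 85.2
```

jog_arm:
  targets:
    - [1,-0.02,0.19,0,0,0,0]
    - [1,-0.05,0.38,0,0,0,0]
    - [1,-0.08,0.57,0,0,0,0]
    - [1,-0.1,0.76,0,0,0,0]
    - [1,-0.12,0.93,0,0,0,0]

```text
time_s: 9.92
tcp_pos: [527.4, 69.5, 238.7]
tool_rot: [[1.0, -0.001, 0.001], [-0.001, 0.0, 1.0], [-0.001, -1.0, 0.0]]
ft_force: [0.8, -0.4, -1.1]
grip_width: 25.4
```

jog_arm:
  targets:
    - [1,-0.02,0.18,0,0,0,0]
    - [1,-0.05,0.36,0,0,0,0]
    - [1,-0.08,0.54,0,0,0,0]
    - [1,-0.1,0.7,0,0,0,0]
    - [1,-0.12,0.8,0,0,0,0]

```text
time_s: 10.33
tcp_pos: [503.2, 230.3, 238.4]
tool_rot: [[1.0, -0.001, -0.001], [0.001, 0.001, 1.0], [-0.001, -1.0, 0.001]]
ft_force: [0.8, -0.7, 0.4]
grip_width: -0.1
```

jog_arm:
  targets:
    - [1,0,0,0,0,0,0]
    - [1,0,0,0,0,0,0]
    - [1,0,0,0,0,0,0]
    - [1,0,0,0,0,0,0]

```text
time_s: 10.67
tcp_pos: [504.5, 226.2, 239.2]
tool_rot: [[1.0, -0.0, 0.003], [-0.003, -0.001, 1.0], [-0.0, -1.0, -0.001]]
ft_force: [0.2, 0.0, 0.3]
grip_width: 0.1
```

```bash
python3 - <<'E'
from h import *
s=snap('wrist','w10'); t=sense(); print(t['tcp_pos'],t['ft_force'],t['grip_width'])
E
```

```text
[504.59889106 226.16938082 239.37903933] [0.16264168 0.702843   0.34339005] 0.17948695795924513
```

View pics/w10.png

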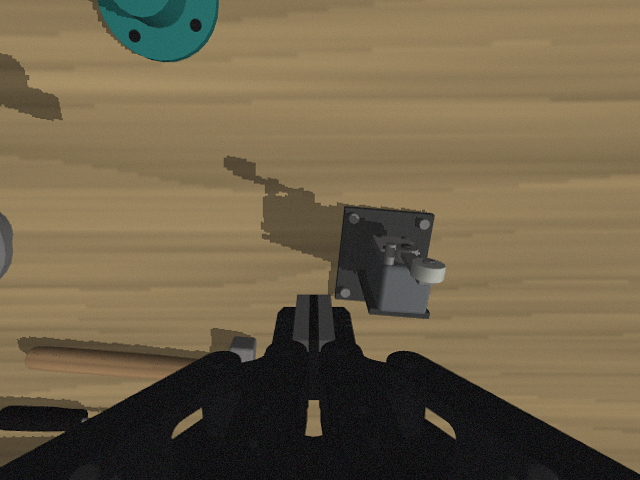

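The wrist view shows the roller at (430,270), the pin at (389,255), the housing at (405,290) and the shut fingertips at (314,310). Zooming in.

```bash
python3 - <<'E'
from h import *
s=load('w10'); im=s['frame'][190:340,260:460,::-1]
cv2.imwrite('pics/z10.png',cv2.resize(im,(800,600),interpolation=cv2.INTER_CUBIC))
print('roller',pix2world(s,[429,269],145))
E
```

```text
roller [[519.34726291 302.89608917 145.        ]]
```

View pics/z10.png

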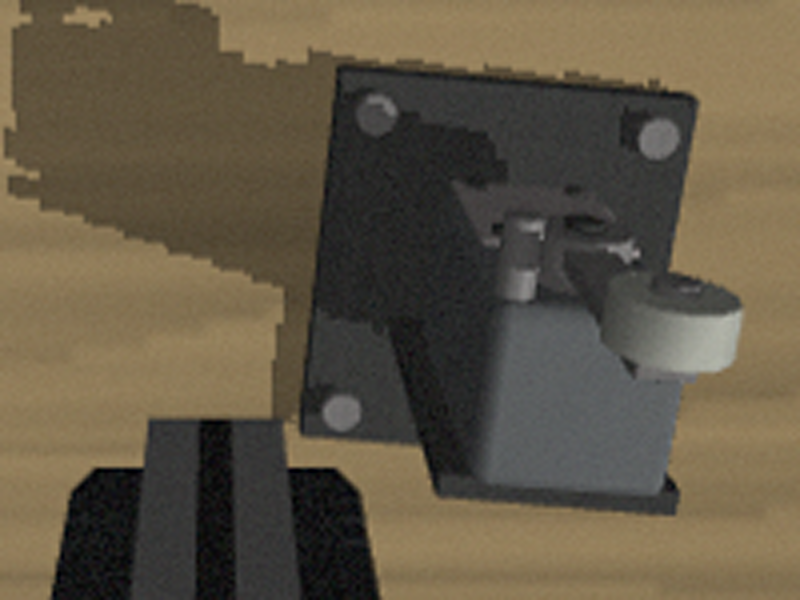

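```bash
python3 - <<'E'
from h import *
s=load('w10'); 
def draw(im,p,k,x0,y0,col): cv2.polylines(im,[((p+.5-[x0,y0])*k).astype(np.int32)],True,col,1)
for (rx,ry,yaw) in [(519,303,-4.8)]:
    a=np.radians(yaw);X=np.array([np.cos(a),np.sin(a)]);Y=np.array([-X[1],X[0]])
    im=cv2.resize(s['frame'][190:340,260:460,::-1],(800,600),interpolation=2)
    th=np.linspace(0,2*np.pi,60)
    for o in(-5,5):
        P=[list(np.array([rx,ry])+X*o+Y*11*np.cos(t))+[145+11*np.sin(t)] for t in th]
        draw(im,proj(s,P),4,260,190,(0,0,255))
    O=np.array([rx,ry])+30*X; print('origin',O)
    for z,col in((105,(0,255,0)),):
        P=[list(O+X*u*20+Y*v*20)+[z] for u,v in((-1,-1),(1,-1),(1,1),(-1,1))]
        draw(im,proj(s,P),4,260,190,col)
    cv2.imwrite('pics/f10.png',im)
# pin
for z in(100,110,120): print(z,pix2world(s,[389.5,263],z),pix2world(s,[391,246],z))
E
```

```text
origin [548.89478578 300.4896647 ]
100 [[531.5675997  286.25842062 100.        ]] [[517.74521888 286.64612742 100.        ]]
110 [[527.9173746  284.18026555 110.        ]] [[514.5859443  284.55420157 110.        ]]
120 [[524.26714951 282.10211048 120.        ]] [[511.42666972 282.46227573 120.        ]]
```

View pics/f10.png

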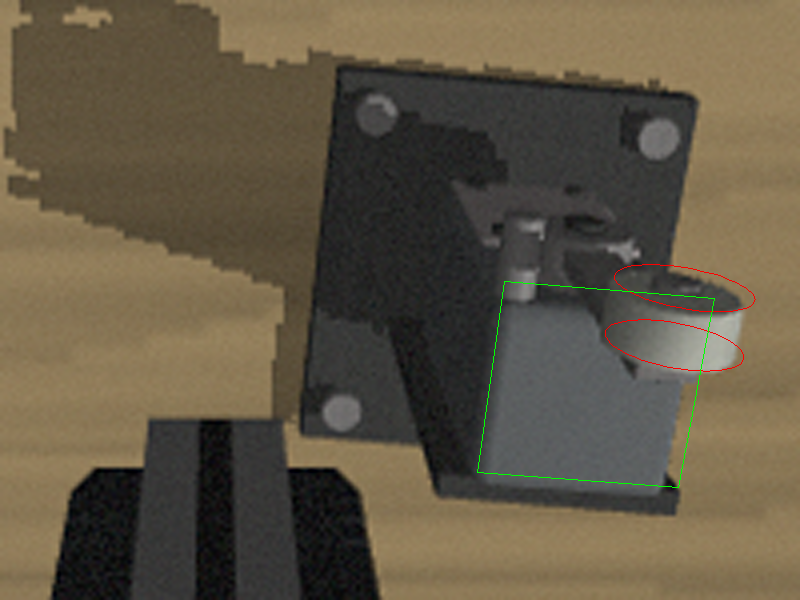

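Roller centre is about (520, 302, 145) from both the scene and wrist cameras. The pin is near y≈285 and low (z≲112). I'll come down on the roller's −y side with tip z≈126.

jog_arm:
  targets:
    - [1,0.02,0.02,-0.1,0,0,0]
    - [1,0.05,0.04,-0.24,0,0,0]
    - [1,0.07,0.06,-0.38,0,0,0]
    - [1,0.07,0.07,-0.5,0,0,0]
    - [1,0.07,0.07,-0.565,0,0,0]

```text
time_s: 11.13
tcp_pos: [517.4, 240.0, 122.6]
tool_rot: [[1.0, -0.004, 0.003], [-0.003, -0.002, 1.0], [-0.004, -1.0, -0.002]]
ft_force: [-0.5, 0.8, -0.6]
grip_width: 0.2
```

jog_arm:
  targets:
    - [1,0,0,0,0,0,0]
    - [1,0,0,0,0,0,0]
    - [1,0,0,0,0,0,0]
    - [1,0,0,0,0,0,0]

```text
time_s: 11.47
tcp_pos: [519.3, 241.4, 129.1]
tool_rot: [[1.0, 0.004, 0.002], [-0.002, 0.001, 1.0], [0.004, -1.0, 0.001]]
ft_force: [-0.6, -0.4, -0.0]
grip_width: -0.3
```

```bash
python3 - <<'E'
from h import *
s=snap('wrist','w11'); t=sense(); print(t['tcp_pos'],t['ft_force'])
E
```

```text
[519.22714316 241.52294251 128.91005645] [ 0.47997887  0.34774842 -1.03447967]
```

View pics/w11.png

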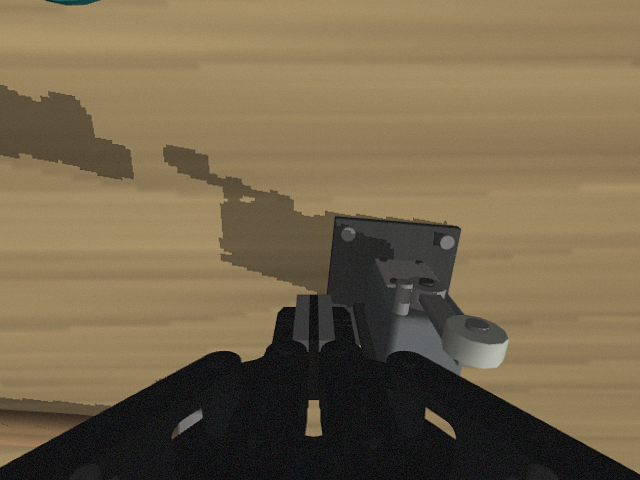

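The finger is beside the roller (475,340) and clear of the pin. Advancing to contact.

jog_arm:
  targets:
    - [1,0,0.03,-0.005,0,0,0]
    - [1,0,0.07,-0.01,0,0,0]
    - [1,0,0.11,-0.01,0,0,0]
    - [1,0,0.135,-0.01,0,0,0]
    - [1,0,0.15,-0.01,0,0,0]

```text
time_s: 11.93
tcp_pos: [518.0, 272.6, 124.4]
tool_rot: [[1.0, -0.0, 0.0], [-0.0, 0.0, 1.0], [-0.0, -1.0, 0.0]]
ft_force: [-0.1, 0.2, 0.3]
grip_width: 0.3
```

jog_arm:
  targets:
    - [1,0,0.005,0,0,0,0]
    - [1,0,0.01,0,0,0,0]
    - [1,0,0.015,0,0,0,0]
    - [1,0,0.02,0,0,0,0]
    - [1,0,0.02,0,0,0,0]

```text
time_s: 12.35
tcp_pos: [518.3, 275.4, 124.5]
tool_rot: [[1.0, 0.0, 0.002], [-0.002, 0.0, 1.0], [0.0, -1.0, 0.0]]
ft_force: [-0.2, -0.9, 0.1]
grip_width: -0.1
```

jog_arm:
  targets:
    - [1,0,0.005,0,0,0,0]
    - [1,0,0.01,0,0,0,0]
    - [1,0,0.015,0,0,0,0]
    - [1,0,0.02,0,0,0,0]
    - [1,0,0.02,0,0,0,0]

```text
time_s: 12.77
tcp_pos: [518.5, 279.3, 124.7]
tool_rot: [[1.0, 0.001, 0.002], [-0.002, -0.0, 1.0], [0.001, -1.0, -0.0]]
ft_force: [-0.1, -1.3, 1.6]
grip_width: -0.4
```

```bash
python3 - <<'E'
from h import *
s=snap('wrist','w12'); t=sense(); print(t['tcp_pos'],t['ft_force'])
cv2.imwrite('pics/z12.png',cv2.resize(s['frame'][190:390,240:500,::-1],(780,600),interpolation=2))
E
```

```text
[518.45437023 279.27272679 124.68474173] [ 0.31134013 -1.63542957  1.19524492]
```

View pics/z12.png

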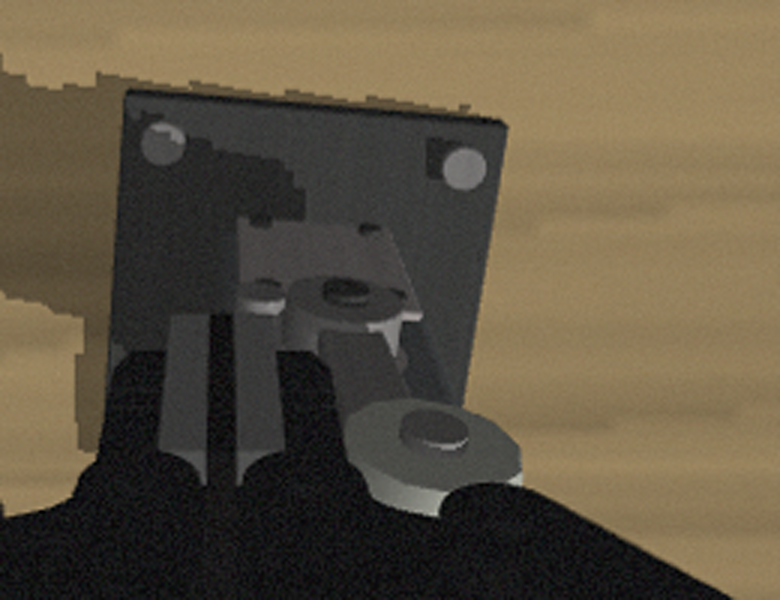

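Contact at y≈277–279, with Fy −1.6 N matching the spring's start force. I'll push slowly toward 0.65 rad.

jog_arm:
  targets:
    - [1,0,0.015,-0.01,0,0,0]
    - [1,0,0.03,-0.02,0,0,0]
    - [1,0,0.045,-0.02,0,0,0]
    - [1,0,0.06,-0.02,0,0,0]
    - [1,0,0.075,-0.02,0,0,0]

```text
time_s: 13.23
tcp_pos: [518.2, 294.2, 119.7]
tool_rot: [[1.0, -0.001, 0.002], [-0.002, -0.001, 1.0], [-0.001, -1.0, -0.001]]
ft_force: [1.4, -3.9, -1.3]
grip_width: 0.0
```

jog_arm:
  targets:
    - [1,0,0.015,0,0,0,0]
    - [1,0,0.03,0,0,0,0]
    - [1,0,0.04,0,0,0,0]
    - [1,0,0.05,0,0,0,0]
    - [1,0,0.05,0,0,0,0]

```text
time_s: 13.65
tcp_pos: [517.8, 304.1, 119.5]
tool_rot: [[1.0, -0.002, 0.002], [-0.002, -0.002, 1.0], [-0.002, -1.0, -0.002]]
ft_force: [0.7, -5.5, -2.3]
grip_width: -0.2
```

```bash
python3 - <<'E'
from h import *
s=snap('wrist','w13'); t=sense(); print(t['tcp_pos'],t['ft_force'])
e=snap('scene','s13')
a=cv2.resize(s['frame'][190:390,240:500,::-1],(390,300),interpolation=2);b=cv2.resize(e['frame'][290:410,400:556,::-1],(390,300),interpolation=2)
cv2.imwrite('pics/z13.png',np.hstack([a,b]))
E
```

```text
[517.81737392 303.96016301 119.49127283] [ 0.38690507 -5.830795   -2.76237227]
```

View pics/z13.png

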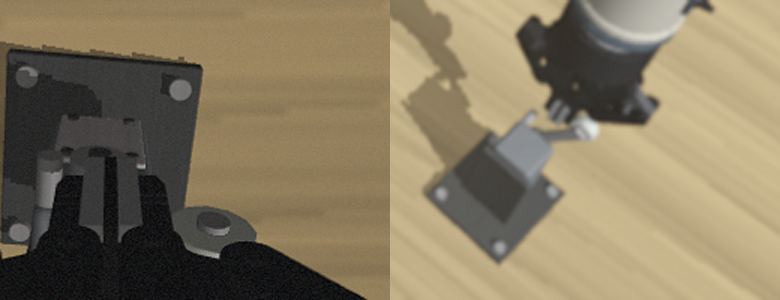

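```bash
python3 - <<'E'
from h import *
a=np.radians(-4);X=np.array([np.cos(a),np.sin(a)]);Y=np.array([-X[1],X[0]])
def roll(th,dx=0): 
    p=np.array([520,302.])+X*dx+Y*60*np.sin(th); return [p[0],p[1],85+60*np.cos(th)]
e=load('s13');w=load('w13');e0=load('scene0');w0=load('w12')
print('rest',proj(e0,[roll(0)]),proj(w0,[roll(0,-6)]))
for th in(.35,.45,.5,.55,.6,.65,.7): print(th,proj(e,[roll(th)]),proj(w,[roll(th,-6)]))
E
```

```text
rest [[467.99278043 331.01313871]] [[374.82056602 333.6789668 ]]
0.35 [[475.465831  338.1218952]] [[363.20249398 341.22752374]]
0.45 [[477.30817226 340.31808674]] [[377.71381097 338.71759141]]
0.5 [[478.16606558 341.42812217]] [[384.4336481  337.18246117]]
0.55 [[478.97836794 342.54179326]] [[390.76272311 335.47747556]]
0.6 [[479.74271403 343.65583882]] [[396.68113197 333.6162817 ]]
0.65 [[480.45690179 344.76699947]] [[402.1731536  331.61303236]]
0.7 [[481.11890116 345.87203122]] [[407.22714333 329.48217829]]
```

The lever is at about 0.47 rad, with image and travel agreeing. Another 10 mm gives ~0.66 rad; I'll hold there briefly.

jog_arm:
  targets:
    - [1,0,0.01,0,0,0,0]
    - [1,0,0.02,0,0,0,0]
    - [1,0,0.03,0,0,0,0]
    - [1,0,0.04,0,0,0,0]
    - [1,0,0.05,0,0,0,0]

```text
time_s: 14.17
tcp_pos: [517.7, 312.6, 118.5]
tool_rot: [[1.0, -0.003, 0.003], [-0.003, -0.005, 1.0], [-0.003, -1.0, -0.005]]
ft_force: [1.0, -9.6, -6.4]
grip_width: -0.4
```

jog_arm:
  targets:
    - [1,0,0,0,0,0,0]
    - [1,0,0,0,0,0,0]
    - [1,0,0,0,0,0,0]

```text
time_s: 14.42
tcp_pos: [517.7, 312.5, 118.5]
tool_rot: [[1.0, -0.003, 0.003], [-0.003, -0.005, 1.0], [-0.003, -1.0, -0.005]]
ft_force: [1.7, -8.4, -5.4]
grip_width: -0.2
```

```bash
python3 - <<'E'
from h import *
s=snap('wrist','w14'); t=sense(); print(t['tcp_pos'],t['ft_force'])
e=snap('scene','s14')
a=cv2.resize(s['frame'][190:390,240:500,::-1],(390,300),interpolation=2);b=cv2.resize(e['frame'][290:410,400:556,::-1],(390,300),interpolation=2)
cv2.imwrite('pics/z14.png',np.hstack([a,b]))
a=np.radians(-4);X=np.array([np.cos(a),np.sin(a)]);Y=np.array([-X[1],X[0]])
def roll(th,dx=0): 
    p=np.array([520,302.])+X*dx+Y*60*np.sin(th); return [p[0],p[1],85+60*np.cos(th)]
for th in(.5,.55,.6,.65,.7,.75,.8): print(th,((proj(e,[roll(th)])-[400,290])*2.5+[390,0]).round(),((proj(s,[roll(th,-6)])-[240,190])*1.5).round())
E
```

```text
[517.63980211 312.53468638 118.52921903] [ 0.56780367 -9.15499832 -5.82421998]
0.5 [[585. 129.]] [[182. 223.]]
0.55 [[587. 131.]] [[192. 221.]]
0.6 [[589. 134.]] [[201. 218.]]
0.65 [[591. 137.]] [[210. 215.]]
0.7 [[593. 140.]] [[218. 212.]]
0.75 [[594. 142.]] [[225. 208.]]
0.8 [[596. 145.]] [[232. 205.]]
```

View pics/z14.png

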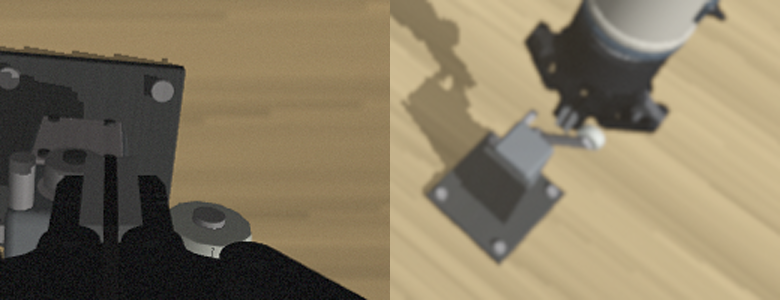

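Scene view puts the lever at ~0.66 rad and the wrist view at ~0.6–0.65. I'll add 2.5 mm for margin, hold, then retract.

jog_arm:
  targets:
    - [1,0,0.006,0,0,0,0]
    - [1,0,0.012,0,0,0,0]
    - [1,0,0.012,0,0,0,0]
    - [1,0,0.012,0,0,0,0]
    - [1,0,0.012,0,0,0,0]

```text
time_s: 14.93
tcp_pos: [517.6, 314.4, 118.0]
tool_rot: [[1.0, -0.004, 0.003], [-0.003, -0.006, 1.0], [-0.004, -1.0, -0.006]]
ft_force: [1.1, -10.9, -6.3]
grip_width: -0.3
```

```bash
python3 - <<'E'
from h import *
t=sense(); print(t['tcp_pos'],t['ft_force'])
e=snap('scene','s15')
cv2.imwrite('pics/z15.png',cv2.resize(e['frame'][290:410,400:556,::-1],(780,600),interpolation=2))
E
```

```text
[517.61163039 314.35941388 118.03971623] [  1.13877311 -10.86550736  -6.27219149]
```

View pics/z15.png

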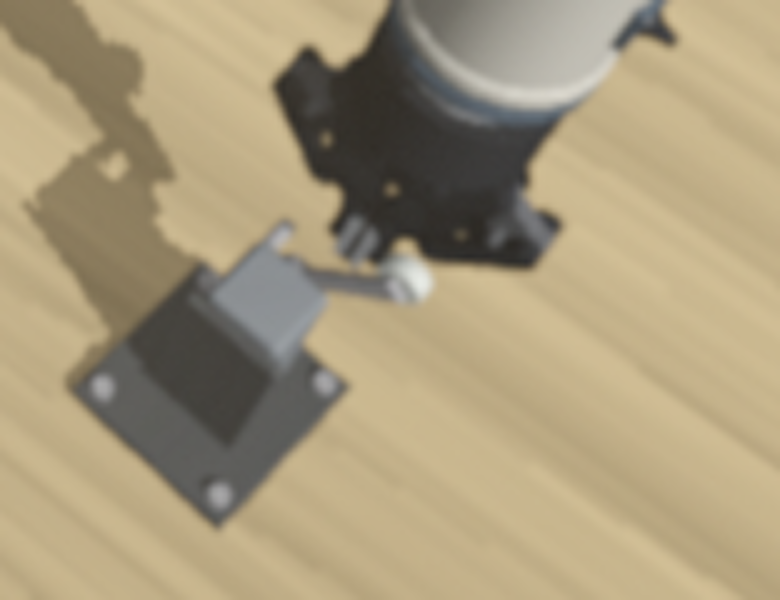

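The roller at raw (481.2, 345.8) puts the lever at ≈0.70 rad, past the click and below 0.95. Now retract at moderate speed so the lever follows.

jog_arm:
  targets:
    - [1,0,-0.03,0,0,0,0]
    - [1,0,-0.06,0,0,0,0]
    - [1,0,-0.1,0,0,0,0]
    - [1,0,-0.14,0,0,0,0]
    - [1,0,-0.18,0,0,0,0]

```text
time_s: 15.4
tcp_pos: [518.2, 280.5, 120.9]
tool_rot: [[1.0, 0.0, 0.001], [-0.001, 0.001, 1.0], [0.0, -1.0, 0.001]]
ft_force: [-0.6, -1.5, -1.2]
grip_width: -0.1
```

jog_arm:
  targets:
    - [1,0,-0.03,0.01,0,0,0]
    - [1,0,-0.08,0.02,0,0,0]
    - [1,0,-0.14,0.05,0,0,0]
    - [1,0,-0.22,0.1,0,0,0]
    - [1,0,-0.3,0.2,0,0,0]

```text
time_s: 15.82
tcp_pos: [517.3, 219.5, 158.8]
tool_rot: [[1.0, -0.004, 0.001], [-0.001, -0.001, 1.0], [-0.004, -1.0, -0.001]]
ft_force: [-0.1, 0.5, -0.4]
grip_width: -0.4
```

jog_arm:
  targets:
    - [1,-0.05,-0.06,0.1,0,0,0]
    - [1,-0.1,-0.15,0.25,0,0,0]
    - [1,-0.1,-0.2,0.4,0,0,0]
    - [1,-0.1,-0.2,0.45,0,0,0]
    - [1,-0.1,-0.2,0.45,0,0,0]

```text
time_s: 16.23
tcp_pos: [499.5, 180.3, 255.3]
tool_rot: [[1.0, 0.008, 0.003], [-0.003, 0.003, 1.0], [0.008, -1.0, 0.003]]
ft_force: [-0.0, -0.3, -0.2]
grip_width: -0.2
```

```bash
python3 - <<'E'
from h import *
t=sense(); print(t['time_s'],t['tcp_pos'],t['ft_force'])
e=snap('scene','s16')
cv2.imwrite('pics/z16.png',cv2.resize(e['frame'][140:420,180:550,::-1],(793,600),interpolation=2))
E
```

```text
16.2333 [499.49475981 180.27806545 255.31031989] [-0.01723909 -0.30984637 -0.16639311]
```

View pics/z16.png

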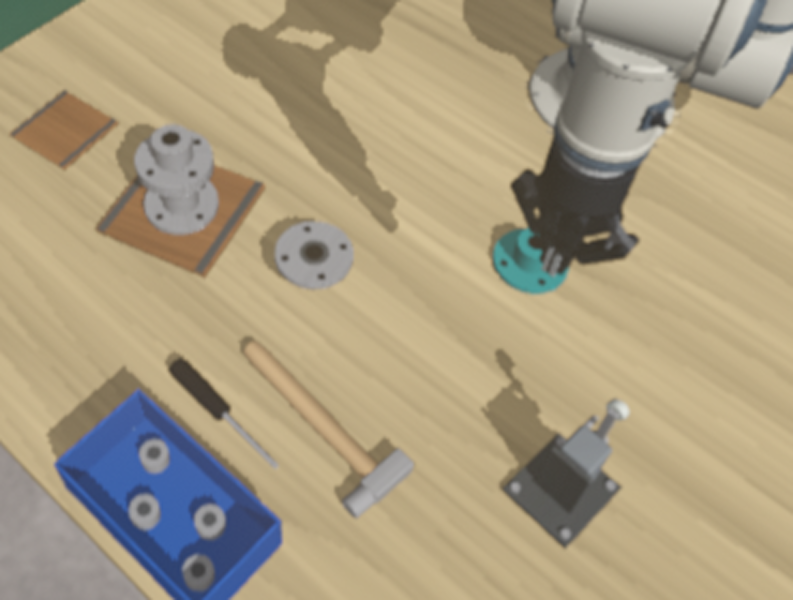

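The scene shows the flange on the stack, the lever upright (roller at raw (468.4,331.8) vs (468,331) at rest) and the bystanders where they were. Handing in.

jog_arm:
  targets:
    - [1,0,0,0,0,0,0]
    - [1,0,0,0,0,0,0]
    - [1,0,0,0,0,0,0]
    - [1,0,0,0,0,0,0]

```text
time_s: 16.62
tcp_pos: [497.9, 181.0, 248.7]
tool_rot: [[1.0, -0.003, 0.001], [-0.001, -0.001, 1.0], [-0.003, -1.0, -0.001]]
ft_force: [-0.3, 0.1, 0.1]
grip_width: 0.0
```

```bash
python3 -c "
from rig import *
print(sign_off())"
```

```text
the job is handed in; nothing more can be done
None
```

I stacked the grey hub-up flange on the board's stack, then clicked the limit switch and let it spring back. I handed the job in at about 16.6 s; no verdict was reported.

- **Flange:** I lowered it onto the stack until the wrist force showed contact, about 6 N, and then let go. A wrist picture afterwards put its disc and hub within about 1 mm of the stack axis, lying flat.
- **Switch:** I pushed the roller to about 0.70 rad, going by the last scene picture, which is past the click (0.52) and short of the end stop (0.95). After I backed off, the roller was within 1 pixel of its rest position and nothing was touching it.
- **Bystanders:** By eye in the last scene picture, the other flange, the hammer and the screwdriver had not moved; I did not measure them.

**Disagreements:**
- The top camera read about 3 mm off the wrist camera in y. The offset was nearly the same for flange and stack, so it cancelled in placing.
- At the deepest push the side force was about 11 N, more than the spring values led me to expect. The fingertip may have been touching the switch arm as well as the roller.
- Just before the last 2.5 mm of push, the scene view gave 0.66 rad and the wrist view about 0.60–0.65.

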